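# Pop the burr cassette out of its dock and catch it

## Robot

A 6-joint arm with a two-finger parallel gripper is mounted at the origin on the work surface. World frame = base frame: x ahead of the robot, y to its left, z up, the work surface at z = 0. Lengths are in m, angles in degrees, forces in N, time in s.
With the tool pointing down it reaches from about 0.35 to 1 m from the base axis. Payload 7.1 kg.
Tool frame: the origin (TCP) lies at the very end of the fingers, on their centre line; the grasp point (between the pads) lies hold_point_z behind it (hold_point_z is the distance from the TCP to the grasp point, in m); z points along the fingers, y is the direction in which the jaws open and shut (so a half turn about z gives the same grasp; the last joint's range is limited). The gripper opens to 85 mm and grips with 20 to 120 N. Pads are 22 mm wide; open, the fingers measure 114 mm over their backs; the gripper's body (76 mm by 85 mm) begins 54 mm behind the grasp point. The pads swing forward as they close: fully open they stand 13 mm farther back than shut.
Start: joints at [-65.145, 24.242, 93.386, -0, 62.372, -1.089], TCP at [0.273, -0.562, 0.231] pointing down, gripper open.
Joint ranges: [-172.04, 172.04], [-51.8, 120.97], [4.93, 147.93], [-75.15, 255.16], [6.16, 154.13], [-145.62, 145.62]. Speed limits (degrees/s): [136.94, 136.94, 172.46, 180, 180, 180].

## Interface

Orientations are given as [roll, pitch, yaw] about the fixed x, y, z axes, in that order (R = Rz(yaw) Ry(pitch) Rx(roll)).
In Python, from bench import get_obs, grab_frame, finish_job, masks_of, spot_point, hold_point_z gives the robot as it stands.
- The arm moves only by the tool arm_command, never from a script. Its argument "increments" is a list that holds one entry, the list of rows, each a list of 7 numbers: the turn, a rotation vector about the tool's x, y, z in rad, then the shift along the tool's x, y, z in mm, then the closure in counts, from 0 (fully open) to 255 (shut). In form: [[[rx, ry, rz, tx, ty, tz, gripper], ...]]. A call has 1 to 20 rows; each row shifts and turns the commanded pose from where the row before left it, along the tool's axes as they then stand; what a row does not reach is not made up. A row lasts 1/10 s, in which the tool goes at most 50 mm and 8.59 degrees, less where a joint would pass 70% of its speed; a pose out of reach is approached as far as the arm can. A call is refused whole if a number of a shift passes 50 or a number of a turn 0.15, either way. A call with a gripper value outside its range is refused whole. The fingers move at their own pace and stop on an object; the grip force is fixed at half the most. Time passes only in rows, so rows that do not move let the fingers close. It gives the time, the measured TCP pose, the force and the opening at its end, in the units of the state.
- get_obs(): the state, without advancing time (a new reading comes with each control period).
- grab_frame(name): name is "scene" or "top"; returns a dict with "frame" (480x640x3 uint8, red, green, blue), "fx", "fy", "cx", "cy" (pixels), "R" (3x3) and "t" (3): a world point X has camera coordinates R X + t. Camera axes: x right, y down, z forward; pixel columns grow to the right and rows downward; lengths in m; the calibration is good to about 2 mm. A picture is of the moment at which its call begins. There is no depth.
- finish_job(): hands the job in, once; it reports no verdict.
Trained networks look in a picture, given as the dict that the camera call returned (one of the last four; its "shot" number tells which), for a name from the list of things; names that differ only in an ending like _2 or _b are one class to them, and where a whole thing is asked for, a point or a joint stands for the part that bears it (a point fixed in the world has none). Each returns a list of dicts, best first, with "conf" (0 to 1); they miss things now and then, are a little off and sometimes report something else, mostly with a low value. They report only what shows in the picture. A call takes as long as a camera call. They do not tell look-alikes from the thing itself.
- masks_of(query, picture): "pixels" (480x640 bool, what is visible of it) and "pixel" ([column, row] in pixels, amid what is visible of it).
- spot_point(query, picture): "pixel" ([column, row] in pixels: a listed point, or the origin of a listed thing).
The state is a dict: "time_s": time; "joint_positions": joint angles; "joint_vel": joint speeds; "joint_torque": joint torques, N m; "tool_pos": TCP position; "orientation": TCP orientation; "force": force on the tool from outside, world axes, zero at the start; "torque": the same for the moment, N m; "width": finger opening in m.
Only numpy, scipy, OpenCV 4.12 (cv2) and the standard library are available. Lean on these libraries where they do the work, as an engineer would, in place of code of your own. Each camera call takes 0.05 s, during which the arm holds its last target.

## Task

With one fingertip press the round ejector button of the burr dock right down, and with the other finger of the same hand stop the little burr cassette that pops out, before it slides off the deck: it must come to rest out of its seat, with its whole length still on the deck. Finish while holding like that, one finger keeping the button down and the other stopping the cassette. Do not lift the cassette or let it fall, and leave the spray can, cap, batten and brush where they are.

Things in the scene. Friction and masses are not known exactly. Their poses are not given: they have to be found in the camera images.
- dock: Grey dock screwed to the bench, 130 x 74 mm, with a flat aluminium deck 40 mm above the bench. Origin on the bench under the middle of the seated cassette; z up, +x the way the cassette pops out. The button's centre is at x = -40 mm, y = 0, in a 45 mm high housing (x -76 to -30). Two guides beside the cassette, 44 mm apart, 14 mm high above the deck, end at x = +24; beyond it the deck is open.
- deck_end (a point): Middle of the deck's open front edge: 50 mm along the dock's +x from its origin, 40 mm above the bench. The cassette falls off here unless a finger already stands in its way when it is let go.
- stop_bar (a point): Top middle of the steel bar (dock x +15 to +19 mm, 28 mm wide) in front of the seated cassette, 6 mm above the deck. It sinks with the button, level with the deck at 6 mm of travel; the cassette then shoots out along the dock's +x in well under half a second. If the button rises again with the cassette over the bar, the bar jacks the cassette up.
- pusher (a point): Front middle, on the deck, of the steel pusher plate behind the cassette (32 mm wide, 5 mm thick, top 18 mm above the deck). Its spring shoves the cassette along the dock's +x with about 3 N, weakening to 2 N, over a stroke of 45 mm.
- cassette: White plastic block 30 mm (x) x 40 mm (y) x 24 mm high carrying seven steel burrs that stand up to 15 mm above it; loose, about 80 g. Origin at the centre of its underside; at the start seated at the dock's origin on the deck, its axes along the dock's. Stopped correctly, it has moved 5 to 35 mm along the dock's +x. 
- ejector (a joint): Travel of the ejector button, in m: 0 is up, grows as it is pressed, 0.010 is fully down. Sprung: about 1.5 N to start, 4 N at the bottom, and up to about 3 N more from the stop bar's friction before the cassette comes free.
- ejector_top (a point): Centre of the flat top of the steel ejector button (round, 24 mm across); 56 mm above the bench when up, 46 mm when fully down. It stands behind the cassette, 40 mm from its centre, in line with the way it pops out.
- spray_can: Spray can, 66 mm across, 185 mm tall, origin at the centre of its foot; leave alone.
- cap: Open grey plastic cap, 68 mm across, 45 mm tall, origin at the centre of its foot; leave alone.
- batten: Wooden batten lying on the bench, 140 x 20 x 14 mm, long axis x, origin at the centre of its underside; leave alone.
- brush: Paint brush lying on the bench, 160 mm long along x, origin near its middle; leave alone.
Mind the look-alikes: they are no part of the job. There is more than one size of the cassette; the job needs the smaller.

How it is judged:
By the outcome, as a careful person would: the job done as asked, in the order asked, and still so for the second after the job is handed in, while the arm keeps its last pose, push and grip.
It also fails if it takes over 29 s, if anything falls off the work surface, if the arm or the gripper's body presses on something with over 40 N, if the wrist force passes 120 N, or if a joint passes its speed limit or range.

## Working session

There is one attempt and no reset: what is moved stays moved. The work goes in short steps, Python scripts to look and compute and a tool call to move; the robot and the scene stay as the last step left them, time stands still between calls to the robot, and variables do not carry over. Pictures are saved under pics/ and viewed, and the job is handed in when it is done.

Besides the shell and the picture viewer there is one more tool, called as name(argument=value, ...) on one line, values as JSON. arm_command: Moves the arm, as the interface text tells. Its arguments: {"type":"object","properties":{"increments":{"type":"array"}},"required":["increments"]}

```bash
mkdir -p pics; cat > h.py <<'E'
import numpy as np,cv2
from bench import *
def save(p,n): cv2.imwrite('pics/'+n,cv2.cvtColor(p["frame"],cv2.COLOR_RGB2BGR))
def ray(p,px,z):
    R=np.array(p["R"]);t=np.array(p["t"]);d=R.T@np.array([(px[0]-p["cx"])/p["fx"],(px[1]-p["cy"])/p["fy"],1]);c=-R.T@t
    return c+d*(z-c[2])/d[2]
def proj(p,X):
    q=np.array(p["R"])@np.array(X)+np.array(p["t"]);return [p["fx"]*q[0]/q[2]+p["cx"],p["fy"]*q[1]/q[2]+p["cy"]]
E
python3 - <<'E'
from h import *
print(get_obs(),hold_point_z() if callable(hold_point_z) else hold_point_z)
for n in("scene","top"):
    p=grab_frame(n);save(p,n+"0.png")
    print(n,-np.array(p["R"]).T@np.array(p["t"]))
    for q,z in(("dock",0),("cassette",.04),("ejector_top",.056),("deck_end",.04),("stop_bar",.046),("pusher",.04),("spray_can",0),("cap",0),("batten",0),("brush",0)):
        for r in spot_point(q,p): print(q,np.round(r["conf"],2),np.round(r["pixel"],1),np.round(ray(p,r["pixel"],z),4))
E
```

```text
{'time_s': 0.0, 'joint_positions': array([-6.51436503e+01,  2.42874888e+01,  9.34330948e+01, -1.04236040e-03,
        6.23761695e+01, -1.08766331e+00]), 'joint_vel': array([-0.10100049,  0.1193524 , -0.00448963, -0.11095424,  0.03247875,
        0.03208651]), 'joint_torque': array([-1.13879669e-03, -5.57391500e+01, -2.81747764e+01, -7.38803510e-05,
        7.39624200e-03, -6.33503618e-06]), 'tool_pos': array([ 0.27321434, -0.56146745,  0.23050101]), 'orientation': array([-1.79903247e+02, -9.14023589e-04,  2.59444963e+01]), 'force': array([-0.85987816,  0.26569553, -1.19555854]), 'torque': array([-0.00756081, -0.0309221 ,  0.04009459]), 'width': 0.08501328948949659} 0.0187
scene [ 1.13058408 -0.41705797  0.81174844]
dock 0.8 [308.9 247.2] [ 0.5577  0.0492 -0.    ]
cassette 0.89 [398.7 219.3] [0.6447 0.2098 0.04  ]
cassette 0.72 [306.6 232.7] [0.5538 0.0472 0.04  ]
ejector_top 0.55 [383.2 265.4] [0.7184 0.0902 0.056 ]
ejector_top 0.48 [286.9 234.3] [0.5447 0.0066 0.056 ]
deck_end 0.81 [331.7 226.6] [0.5732 0.0952 0.04  ]
stop_bar 0.5 [304.  236.8] [0.5634 0.0329 0.046 ]
pusher 0.65 [30
[... 176 characters left out ...]
17 0.    ]
brush 0.57 [326.7 290.1] [0.6621 0.005  0.    ]
top [0.50458116 0.02923537 0.83295888]
dock 0.84 [300.6 260.9] [0.5578 0.0522 0.    ]
cassette 0.94 [302.1 256.6] [0.5631 0.0482 0.04  ]
cassette 0.56 [202.8 225.6] [0.6241 0.2295 0.04  ]
ejector_top 0.62 [325.5 262.7] [0.55   0.0061 0.056 ]
ejector_top 0.25 [293.3 255.3] [0.5646 0.0635 0.056 ]
deck_end 0.77 [275.6 252. ] [0.5725 0.0965 0.04  ]
stop_bar 0.74 [292.4 253.2] [0.5692 0.0655 0.046 ]
pusher 0.65 [307.3 259.8] [0.557  0.0388 0.04  ]
spray_can 0.81 [397.4 233.6] [ 0.6067 -0.1363  0.    ]
cap 0.88 [256.9 192.6] [0.693 0.135 0.   ]
batten 0.58 [273.2 314.9] [0.4568 0.1057 0.    ]
brush 0.92 [322.3 207.9] [0.6602 0.0081 0.    ]
```

```bash
python3 - <<'E'
import cv2
for n in("scene","top"):
    i=cv2.imread(f'pics/{n}0.png'); c=i[130:350,170:450]
    cv2.imwrite(f'pics/{n}0c.png',cv2.resize(c,None,fx=2.7,fy=2.7,interpolation=cv2.INTER_CUBIC))
E
```

```text
(no output)
```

View pics/scene0c.png

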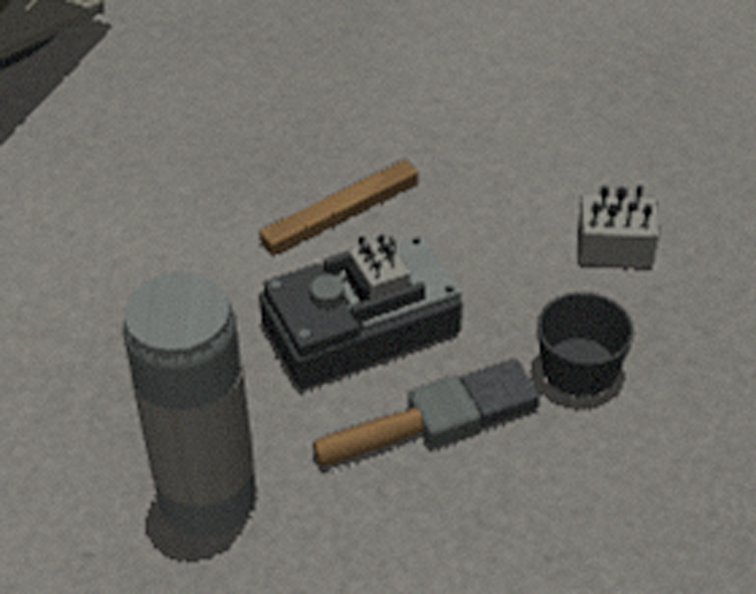

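View pics/top0c.png

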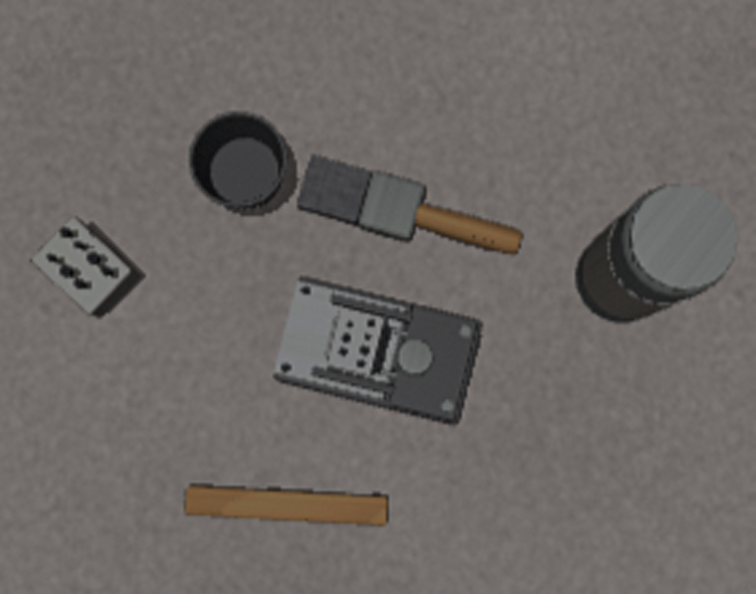

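```bash
cat > ov.py <<'E'
from h import *
import sys
def ov(p,name,x,y,a,box,f=6):
    img=cv2.cvtColor(p["frame"],cv2.COLOR_RGB2BGR)
    x0,y0,x1,y1=box
    c=cv2.resize(img[y0:y1,x0:x1],None,fx=f,fy=f,interpolation=cv2.INTER_CUBIC)
    c=cv2.convertScaleAbs(c,alpha=1.6)
    R=np.array([[np.cos(a),-np.sin(a)],[np.sin(a),np.cos(a)]])
    def P(l):
        w=R@np.array(l[:2])+[x,y]; u=proj(p,[*w,l[2]]); return (int((u[0]+.5-x0)*f),int((u[1]+.5-y0)*f))
    def poly(L,col): cv2.polylines(c,[np.array([P(l) for l in L])],True,col,1)
    poly([(-.08,-.037,.04),(.05,-.037,.04),(.05,.037,.04),(-.08,.037,.04)],(0,255,0))
    poly([(-.076,-.037,.045),(-.03,-.037,.045),(-.03,.037,.045),(-.076,.037,.045)],(0,255,255))
    poly([(-.04+.012*np.cos(t),.012*np.sin(t),.056) for t in np.linspace(0,6.28,40)],(0,0,255))
    poly([(-.015,-.02,.064),(.015,-.02,.064),(.015,.02,.064),(-.015,.02,.064)],(255,0,255))
    cv2.imwrite('pics/'+name,c)
E
python3 - <<'E'
from ov import *
x,y,a=.5595,.047,np.radians(74.5)
ov(grab_frame("top"),"t1.png",x,y,a,(255,220,365,300))
ov(grab_frame("scene"),"s1.png",x,y,a,(255,200,355,285))
E
```

```text
(no output)
```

View pics/t1.png

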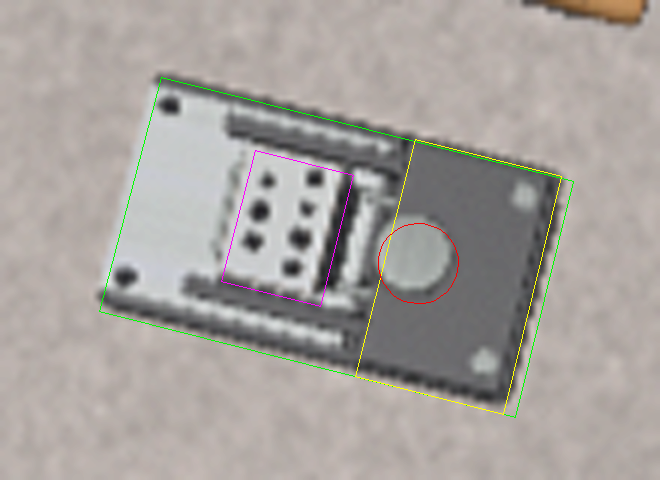

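View pics/s1.png

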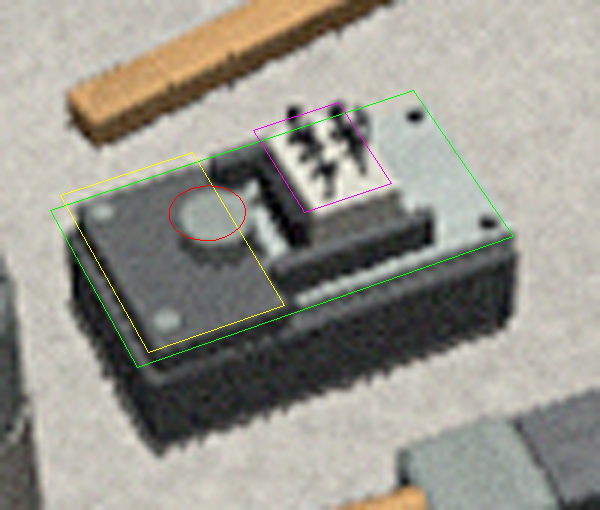

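```bash
python3 - <<'E'
from ov import *
from scipy.optimize import least_squares
pt=grab_frame("top");ps=grab_frame("scene")
T=lambda c:(c[0]/6+255-.5,c[1]/6+220-.5); S=lambda c:(c[0]/6+255-.5,c[1]/6+200-.5)
obs=[(pt,T((414,253)),(-.04,0,.056)),(ps,S((212,215)),(-.04,0,.056)),
(pt,T((158,78)),(.05,-.037,.04)),(pt,T((98,303)),(.05,.037,.04)),(ps,S((413,93)),(.05,.037,.04)),(ps,S((514,237)),(.05,-.037,.04)),
(pt,T((500,403)),(-.08,.037,.04)),(ps,S((310,218)),(-.015,-.02,.064)) ,(ps,S((397,190)),(.015,-.02,.064))]
# top image: up=+x world, left=+y ; dock +y = world -x => down
def f(v):
    x,y,a,=v[:3];r=[]
    for p,px,l in obs:
        w=[x+np.cos(a)*l[0]-np.sin(a)*l[1],y+np.sin(a)*l[0]+np.cos(a)*l[1],l[2]]
        r+=list(np.array(proj(p,w))-px)
    return r
s=least_squares(f,[.56,.047,1.3],loss='soft_l1');print(s.x,np.degrees(s.x[2]));print(np.round(np.reshape(f(s.x),(-1,2)),1))
x,y,a=s.x
ov(pt,"t2.png",x,y,a,(255,220,365,300))
ov(ps,"s2.png",x,y,a,(255,200,355,285))
E
```

```text
[0.56160987 0.04751265 1.31200243] 75.17220194558548
[[ 0.5  0.3]
 [ 0.2  0.3]
 [ 0.  -1. ]
 [ 0.1  0.7]
 [ 0.7 -0.1]
 [ 0.9  0.2]
 [ 2.6  0.8]
 [ 0.2 -0.3]
 [ 0.1 -0.7]]
```

View pics/t2.png

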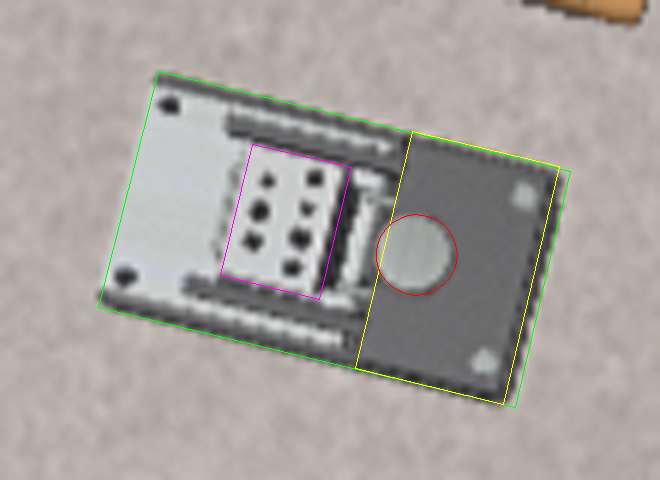

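View pics/s2.png

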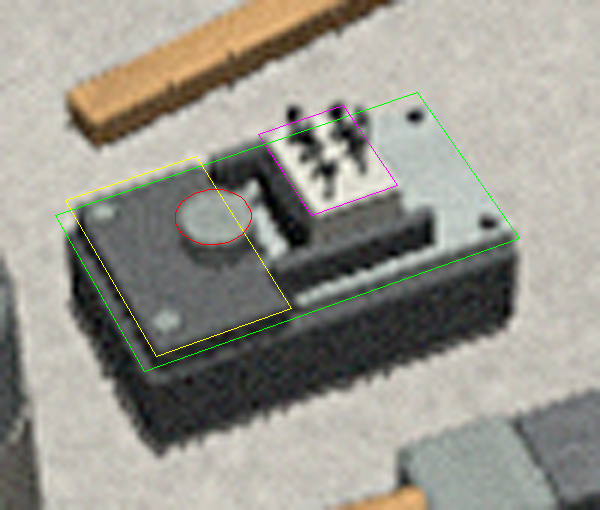

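arm_command(increments=[[[0, 0, 0.119, 0, 0, 0, 51], [0, 0, 0.119, 0, 0, 0, 51], [0, 0, 0.119, 0, 0, 0, 51], [0, 0, 0.119, 0, 0, 0, 51], [0, 0, 0.119, 0, 0, 0, 51], [0, 0, 0.119, 0, 0, 0, 51], [0, 0, 0, 3, -15, 0, 51]]])

```text
time_s: 2.0
tool_pos: [0.2799, -0.549, 0.2313]
orientation: [180.0, -0.0, -15.1]
force: [0.8, -0.8, 0.3]
width: 0.0684
```

arm_command(increments=[[[0, 0, 0, 6, -33, 0, 51], [0, 0, 0, 6, -33, 0, 51], [0, 0, 0, 6, -33, 0, 51], [0, 0, 0, 6, -33, 0, 51], [0, 0, 0, 6, -33, 0, 51], [0, 0, 0, 6, -33, 0, 51], [0, 0, 0, 6, -33, 0, 51], [0, 0, 0, 6, -33, 0, 51], [0, 0, 0, 6, -33, 0, 51], [0, 0, 0, 6, -33, 0, 51], [0, 0, 0, 6, -33, 0, 51], [0, 0, 0, 6, -33, 0, 51], [0, 0, 0, 6, -33, 0, 51], [0, 0, 0, 6, -33, 0, 51], [0, 0, 0, 6, -33, 0, 51], [0, 0, 0, 6, -33, 0, 51], [0, 0, 0, 6, -33, 0, 51], [0, 0, 0, 6, -33, 0, 51], [0, 0, 0, 6, -33, 0, 51], [0, 0, 0, 0, 0, 0, 51]]])

```text
time_s: 4.0
tool_pos: [0.5531, 0.0317, 0.2315]
orientation: [-179.9, -0.1, -14.6]
force: [0.5, -0.5, 0.5]
width: 0.0683
```

arm_command(increments=[[[0, 0, -0.005, 4, -18.5, 0, 51], [0, 0, 0, 0, 0, 22, 51], [0, 0, 0, 0, 0, 30, 51], [0, 0, 0, 0, 0, 30, 51], [0, 0, 0, 0, 0, 30, 51], [0, 0, 0, 0, 0, 20, 51], [0, 0, 0, 0, 0, 10, 51], [0, 0, 0, 0, 0, 0, 51]]])

```text
time_s: 4.8
tool_pos: [0.5599, 0.0449, 0.0882]
orientation: [180.0, 0.1, -14.6]
force: [-0.3, 0.3, 0.7]
width: 0.0679
```

```bash
python3 - <<'E'
from ov import *
o=get_obs();print(o["time_s"],o["tool_pos"],o["orientation"],o["force"],o["width"])
x,y,a=.5616,.0475,np.radians(75.1)
ov(grab_frame("top"),"t3.png",x,y,a,(245,200,375,300))
ov(grab_frame("scene"),"s3.png",x,y,a,(245,185,365,285))
E
```

```text
4.8 [0.55992572 0.04485802 0.08824256] [ 1.79957198e+02  1.40263125e-01 -1.46428108e+01] [-0.33512208  0.33076315  0.74378629] 0.06789054898330023
```

View pics/s3.png

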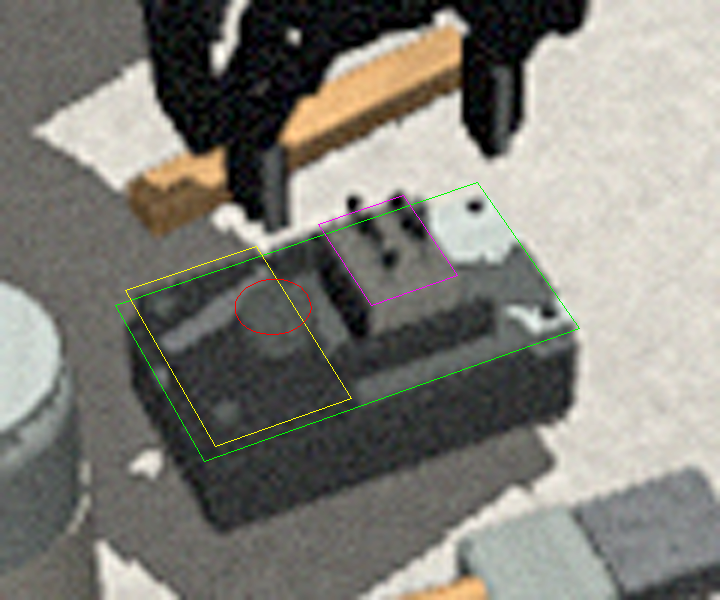

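View pics/t3.png

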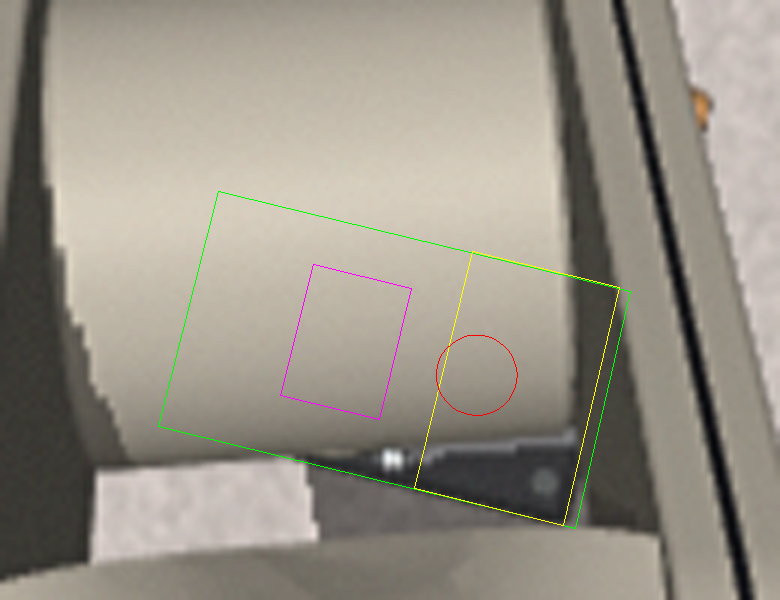

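```bash
python3 - <<'E'
from ov import *
p=grab_frame("scene")
T=np.array([.5599,.0449]);yw=np.radians(-14.6)
ux=np.array([np.cos(yw),np.sin(yw)]);uy=np.array([np.sin(yw),-np.cos(yw)])
im=cv2.convertScaleAbs(cv2.resize(cv2.cvtColor(p["frame"],cv2.COLOR_RGB2BGR)[185:285,245:365],None,fx=6,fy=6,interpolation=cv2.INTER_CUBIC),alpha=3)
for s in(1,-1):
  for z in(.088,.093,.098,.103):
    q=[]
    for dx,dy in((-.011,.034),(.011,.034),(.011,.045),(-.011,.045)):
        w=T+ux*dx+uy*s*dy; u=proj(p,[*w,z]); q.append((int((u[0]+.5-245)*6),int((u[1]+.5-185)*6)))
    print(s,z,q)
    if z in(.088,.098): cv2.polylines(im,[np.array(q)],True,(0,255,0) if z==.088 else (0,0,255),1)
cv2.imwrite('pics/s4.png',im)
E
```

```text
1 0.088 [(262, 208), (291, 253), (258, 264), (230, 219)]
1 0.093 [(262, 196), (291, 242), (258, 253), (229, 207)]
1 0.098 [(261, 185), (290, 230), (257, 241), (228, 196)]
1 0.103 [(260, 173), (290, 218), (256, 230), (227, 184)]
-1 0.088 [(459, 141), (490, 185), (521, 174), (490, 131)]
-1 0.093 [(459, 130), (490, 173), (521, 163), (490, 119)]
-1 0.098 [(459, 118), (490, 162), (522, 151), (490, 108)]
-1 0.103 [(459, 106), (490, 150), (522, 139), (490, 96)]
```

View pics/s4.png

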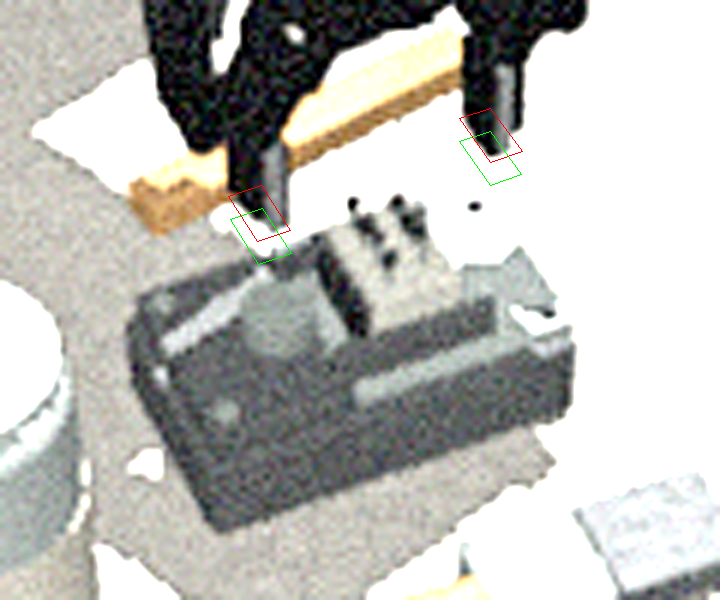

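arm_command(increments=[[[0, 0, 0, 1, -4, 0, 51], [0, 0, 0, 0, 0, 8, 51], [0, 0, 0, 0, 0, 15, 51], [0, 0, 0, 0, 0, 10, 51], [0, 0, 0, 0, 0, 4, 51], [0, 0, 0, 0, 0, 0, 51], [0, 0, 0, 0, 0, 0, 51]]])

```text
time_s: 5.65
tool_pos: [0.5628, 0.0485, 0.0521]
orientation: [180.0, 0.0, -14.7]
force: [0.3, 0.2, -0.8]
width: 0.068
```

```bash
python3 - <<'E'
from ov import *
o=get_obs();print(o["time_s"],o["tool_pos"],o["orientation"],o["force"],o["width"])
x,y,a=.5616,.0475,np.radians(75.1)
p=grab_frame("scene")
cv2.imwrite('pics/s5.png',cv2.convertScaleAbs(cv2.resize(cv2.cvtColor(p["frame"],cv2.COLOR_RGB2BGR)[185:285,245:365],None,fx=6,fy=6,interpolation=cv2.INTER_CUBIC),alpha=2.5))
E
```

```text
5.65 [0.56282081 0.04847324 0.0520821 ] [ 1.79992839e+02  2.63065347e-02 -1.46816366e+01] [ 0.29840488  0.19039155 -0.82930331] 0.06799467723827289
```

View pics/s5.png

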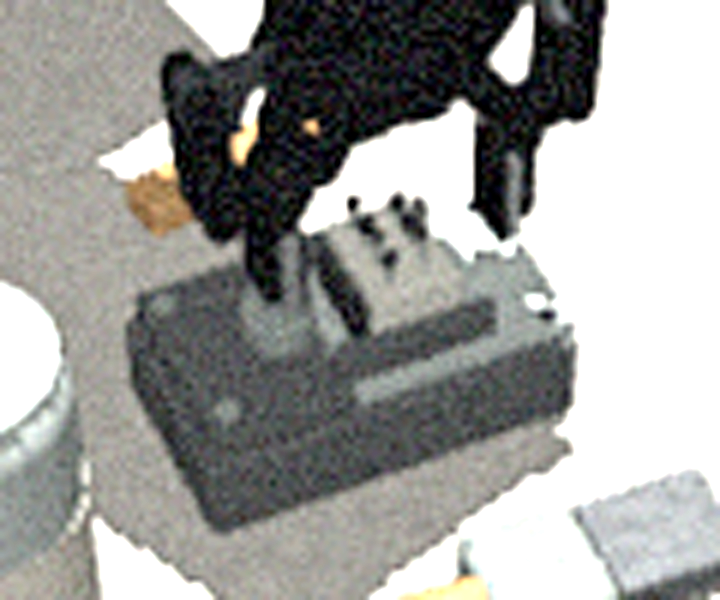

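arm_command(increments=[[[0, 0, 0, 0, 0, 4, 51], [0, 0, 0, 0, 0, 0, 51], [0, 0, 0, 0, 0, 0, 51]]])

```text
time_s: 6.0
tool_pos: [0.5629, 0.0485, 0.0484]
orientation: [-180.0, -0.0, -14.7]
force: [-0.4, 0.4, -0.3]
width: 0.0683
```

arm_command(increments=[[[0, 0, 0, 0, 0, 2, 51], [0, 0, 0, 0, 0, 0, 51], [0, 0, 0, 0, 0, 0, 51]]])

```text
time_s: 6.3
tool_pos: [0.5629, 0.0485, 0.0464]
orientation: [-180.0, -0.0, -14.7]
force: [0.4, 0.6, 2.1]
width: 0.0683
```

arm_command(increments=[[[0, 0, 0, 0, 0, 2, 51], [0, 0, 0, 0, 0, 0, 51], [0, 0, 0, 0, 0, 0, 51]]])

```text
time_s: 6.6
tool_pos: [0.5629, 0.0485, 0.0443]
orientation: [-180.0, -0.0, -14.7]
force: [-0.4, 0.1, 1.7]
width: 0.0683
```

arm_command(increments=[[[0, 0, 0, 0, 0, 1.5, 51], [0, 0, 0, 0, 0, 1.5, 51], [0, 0, 0, 0, 0, 1.5, 51], [0, 0, 0, 0, 0, 0, 51], [0, 0, 0, 0, 0, 0, 51]]])

```text
time_s: 7.1
tool_pos: [0.563, 0.0486, 0.0398]
orientation: [-180.0, -0.0, -14.7]
force: [-0.8, 1.7, 2.7]
width: 0.0683
```

arm_command(increments=[[[0, 0, 0, 0, 0, 1.5, 51], [0, 0, 0, 0, 0, 0, 51], [0, 0, 0, 0, 0, 0, 51]]])

```text
time_s: 7.4
tool_pos: [0.563, 0.0486, 0.0387]
orientation: [-180.0, -0.0, -14.7]
force: [-1.9, 1.6, 6.7]
width: 0.0684
```

```bash
python3 - <<'E'
from ov import *
o=get_obs();print(o["time_s"],o["tool_pos"],o["orientation"],o["force"],o["width"])
p=grab_frame("scene")
cv2.imwrite('pics/s6.png',cv2.convertScaleAbs(cv2.resize(cv2.cvtColor(p["frame"],cv2.COLOR_RGB2BGR)[185:285,245:365],None,fx=6,fy=6,interpolation=cv2.INTER_CUBIC),alpha=2.5))
E
```

```text
7.4 [0.56302756 0.04857473 0.03870236] [-1.79993991e+02 -1.49427576e-02 -1.46759960e+01] [-1.91866456  1.56856355  6.7374274 ] 0.06838962620973048
```

View pics/s6.png

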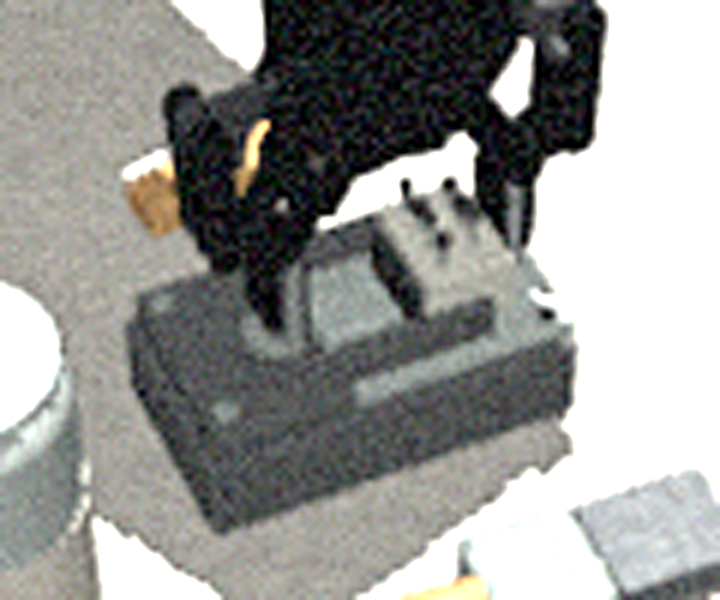

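arm_command(increments=[[[0, 0, 0, 0, 0, 1, 51], [0, 0, 0, 0, 0, 0, 51], [0, 0, 0, 0, 0, 0, 51]]])

```text
time_s: 7.75
tool_pos: [0.563, 0.0485, 0.0385]
orientation: [-180.0, -0.0, -14.7]
force: [-2.8, 1.9, 16.8]
width: 0.0686
```

arm_command(increments=[[[0, 0, 0, 0, 0, 1, 51], [0, 0, 0, 0, 0, 0, 51], [0, 0, 0, 0, 0, 0, 51]]])

```text
time_s: 8.05
tool_pos: [0.5631, 0.0485, 0.0383]
orientation: [-180.0, -0.0, -14.7]
force: [-6.4, 2.6, 25.8]
width: 0.0681
```

arm_command(increments=[[[0, 0, 0, 0, 0, -0.8, 51], [0, 0, 0, 0, 0, 0, 51], [0, 0, 0, 0, 0, 0, 51], [0, 0, 0, 0, 0, 0, 51]]])

```text
time_s: 8.45
tool_pos: [0.5631, 0.0486, 0.0384]
orientation: [-180.0, -0.0, -14.7]
force: [-3.6, 2.1, 17.8]
width: 0.0679
```

```bash
python3 - <<'E'
from ov import *
o=get_obs();print(o["time_s"],o["tool_pos"],o["orientation"],o["force"],o["width"])
x,y,a=.5616,.0475,np.radians(75.1)
p=grab_frame("scene")
cv2.imwrite('pics/s7.png',cv2.convertScaleAbs(cv2.resize(cv2.cvtColor(p["frame"],cv2.COLOR_RGB2BGR)[185:285,245:365],None,fx=6,fy=6,interpolation=cv2.INTER_CUBIC),alpha=2.5))
for q,z in(("cassette",.04),("ejector_top",.046),("pusher",.04)):
    for r in spot_point(q,p):
        w=ray(p,r["pixel"],z)[:2]-[x,y]; print(q,r["conf"],"dock mm",1000*np.array([w@[np.cos(a),np.sin(a)],w@[-np.sin(a),np.cos(a)]]))
R=lambda l:[x+np.cos(a)*l[0]-np.sin(a)*l[1],y+np.sin(a)*l[0]+np.cos(a)*l[1],l[2]]
# overlay predicted cassette top near edge for shifts
for s in(.015,.02,.025):
    print(s,[tuple(np.round((np.array(proj(p,R((s+e,-.02,.064))))+.5-[245,185])*6)) for e in(-.015,.015)])
E
```

```text
8.45 [0.56306988 0.04856516 0.03844154] [-1.79995045e+02 -2.35256917e-02 -1.46820786e+01] [-3.59531132  2.05965206 17.83134692] 0.06789719310503067
cassette 0.69 dock mm [24.91346361  5.15610016]
cassette 0.68 dock mm [175.64924055 -41.97006238]
ejector_top 0.57 dock mm [-36.90865092   7.1241075 ]
pusher 0.61 dock mm [ 7.36787829 -5.82452409]
0.015 [(np.float64(415.0), np.float64(291.0)), (np.float64(500.0), np.float64(261.0))]
0.02 [(np.float64(429.0), np.float64(286.0)), (np.float64(515.0), np.float64(256.0))]
0.025 [(np.float64(443.0), np.float64(281.0)), (np.float64(529.0), np.float64(251.0))]
```

View pics/s7.png

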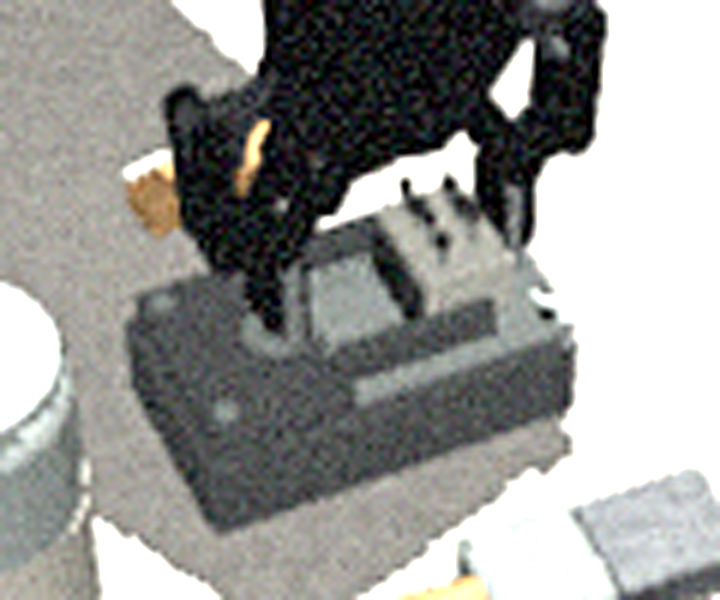

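```bash
python3 -c "
from bench import *
print(finish_job()); o=get_obs(); print(o['force'],o['tool_pos'],o['width'])"
```

```text
the job is handed in; nothing more can be done
None
the job is handed in; nothing more can be done
```

I pressed the ejector button fully down with one fingertip, and the other finger stopped the small cassette on the deck. I handed the job in at about 8.5 s, holding that pose.

- **Button:** it bottomed out after about 9–10 mm of travel. The force then rose steeply with almost no further movement. I eased it from about 26 N to about 18 N and held it there.
- **Cassette:** the last scene picture puts it about 19 mm along the dock's +x, against the other finger. The network's estimate was about 25 mm. Both are inside the 5–35 mm range, so the cassette's front face is 34–40 mm along a deck that ends at 50 mm. It looked flat and did not move between the last two pictures.
- **Disagreement:** the network placed the cassette and button 5–7 mm to one side of the dock's centre line. They were partly hidden by the gripper, so I relied on the overlay and the pictures instead.
- **Other items:** my path stayed clear of the spray can, cap, batten and brush. I did not re-measure them at the end, but the parts of the can, batten and brush that showed in the last picture looked undisturbed.

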